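Park the spectrophotometer and hold its lid open

ROBOT

A 6-joint arm with a two-finger parallel gripper is mounted at the origin on the work surface. World frame = base frame: x ahead of the robot, y to its left, z up, the work surface at z = 0. Lengths are in mm, angles in rad, forces in N, time in s.
With the tool pointing down it reaches from about 300 to 775 mm from the base axis. Payload 14.6 kg.
Tool frame: the origin (TCP) lies at the very end of the fingers, on their centre line; the grasp point (between the pads) lies 19 mm behind it; z points along the fingers, y is the line along which they close (so a half turn about z gives the same grasp; the last joint's range is limited). The gripper opens to 94 mm and grips with 3 to 60 N. Pads are 16 mm wide; open, the fingers measure 119 mm over their backs; the gripper's body (75 mm by 177 mm) begins 78 mm behind the grasp point.
Start: joints at [1.145, 0.3, 1.521, -0, 1.321, -0.067], TCP at [193.13, 514.966, 205.446] pointing down, gripper open.
Joint ranges: [-3.03, 3.03], [-0.79, 2.21], [0.23, 2.52], [-1.04, 4.18], [0, 3.07], [-2.55, 2.55]. Speed limits (rad/s): [2.22, 2.22, 2.57, 3.14, 3.14, 3.14].

INTERFACE

Orientations are given as [roll, pitch, yaw] about the fixed x, y, z axes, in that order (R = Rz(yaw) Ry(pitch) Rx(roll)).
In Python, from cell import manip, camera, get_calibration gives the robot as it stands. The module is installed in compiled form; this text tells all that it offers.
- The arm moves only by the tool jog_arm, never from a script. Its argument "plan" is one flat list of numbers, 6 for each row, row after row: the shift along the world's x, y, z in m, then the turn, a rotation vector about the world's x, y, z in degrees. A call has 1 to 20 rows; each row is the pose to reach, as a shift and turn from the pose commanded when the call began; what a row does not reach only later rows make up. A row lasts 1/10 s, in which the tool goes at most 50 mm and 8.59 degrees, less where a joint would pass 70% of its speed; a pose out of reach is approached as far as the arm can. A call with a gripper value outside its range is refused whole. "claw" is the finger opening in m, from 0 to 0.094, set as the call begins (left out, the last holds). The fingers move at their own pace and stop on an object; "force" is the grip in N (left out, the last holds). Time passes only in rows, so rows that repeat a pose let the fingers close. It gives the time, the measured TCP pose, the force, the opening and the grip force at its end, in the units of the state.
- manip.read_state(): the state, without advancing time (a new reading comes with each control period).
- camera(name): name is "scene" or "side" or "wrist"; returns (picture, depth): 384x512x3 uint8, red, green, blue; 384x512 float32, mm along the optical axis (not along the pixel's ray), 0 where there is no reading.
- get_calibration(name): a dict with "fx", "fy", "cx", "cy" (pixels), "origin" and "attitude" of the camera in the world. Camera axes: x right, y down, z forward; pixel columns grow to the right and rows downward; lengths in mm; the calibration is good to about 2 mm. A picture is of the moment at which its call begins: read the wrist's pose just before it. get_calibration takes no time and is no camera call; for the wrist camera it gives the pose at the moment of the call.
- manip.sign_off(): hands the job in; it is judged then, once.
The state is a dict: "clock": time; "joints": joint angles; "qd": joint speeds; "effort": joint torques, N m; "eef_pos": TCP position; "eef_rot": TCP orientation; "wrist_force": force on the tool from outside, world axes, zero at the start; "moment": the same for the moment, N m; "finger_gap": finger opening in mm; "finger_force": force on a finger pad.
Only numpy, scipy, OpenCV 4.12 (cv2) and the standard library are available. Lean on these libraries where they do the work, as an engineer would, in place of code of your own. Each camera call takes 0.05 s, during which the arm holds its last target. There are 200 camera calls.

TASK

Get the spectrophotometer ready for a colleague to load cuvettes: with its lid still shut, press the oblong key, then the large round key, then the square key fully down, one at a time, letting each come up again, and leave the small round key alone. Then raise the sample lid by its handle to 50 degrees (within 5) and keep it there with the gripper: the lid falls shut by itself, so finish while still holding it, steady. Do not disturb the glassware and other things standing around.

Things in the scene. Friction and masses are not known exactly. Their poses are not given: they have to be found in the camera images.
- photometer: white bench spectrophotometer, fixed, 340 mm deep (its x) x 440 mm wide (its y) x 150 mm high; origin at the centre of its underside on the bench; its front faces its -x side (to the robot), its x axis points to its rear, y to its left, z up. The keypad is on the right half of its level top (its y from -0.205 to -0.02), the lid over the sample well on the left half. All sizes here are in mm.
- lid_hinge (a point): middle of the lid's hinge line, at the rear edge of the lid and level with its underside, 1 mm above the instrument's top; the hinge line runs along the instrument's y axis
- lid_handle (a point): middle of the lid's handle: a level round aluminium bar, 12 thick and 100 long between two posts, parallel to the hinge line. Its axis is 150 in front of the hinge and 46 above the lid's underside (34 above its upper face) with the lid shut; there is free space under the bar, between the posts. It turns about the hinge with the lid
- lid (a joint): opening angle of the grey lid in rad: 0 shut (level), growing as the front edge rises, at most 1.75; 50 degrees is 0.873. The lid is a plate 165 long (front to hinge) x 152 wide x 12 thick, 0.3 to 0.65 kg, on a free hinge: it falls shut if let go.
- key_bar_top (a point): centre of the upper face of the oblong key, 18 x 42 (long side across the instrument). Pale cap on a dark bezel, its face 15 above the instrument's top. The four keys stand in two rows of two, about 65 apart front to back and 80 apart sideways; which key is in which place changes
- key_bar (a joint): travel of the oblong key in m: 0 up, 0.005 fully down (stop). Pressed straight down; the spring takes about 1.2 N to start and 4.2 N fully down, and lifts the key when let go. It counts as pressed beyond 0.0035 and as up below 0.0015
- key_round_top (a point): centre of the upper face of the large round key, 30 across. Pale cap on a dark bezel, its face 15 above the instrument's top. The four keys stand in two rows of two, about 65 apart front to back and 80 apart sideways; which key is in which place changes
- key_round (a joint): travel of the large round key in m: 0 up, 0.005 fully down (stop). Pressed straight down; the spring takes about 1.2 N to start and 4.2 N fully down, and lifts the key when let go. It counts as pressed beyond 0.0035 and as up below 0.0015
- key_square_top (a point): centre of the upper face of the square key, 25 x 25. Pale cap on a dark bezel, its face 15 above the instrument's top. The four keys stand in two rows of two, about 65 apart front to back and 80 apart sideways; which key is in which place changes
- key_square (a joint): travel of the square key in m: 0 up, 0.005 fully down (stop). Pressed straight down; the spring takes about 1.2 N to start and 4.2 N fully down, and lifts the key when let go. It counts as pressed beyond 0.0035 and as up below 0.0015
- key_small_top (a point): centre of the upper face of the small round key, 16 across; not to be pressed. Pale cap on a dark bezel, its face 15 above the instrument's top. The four keys stand in two rows of two, about 65 apart front to back and 80 apart sideways; which key is in which place changes
- key_small (a joint): travel of the small round key in m: 0 up, 0.005 fully down (stop). Pressed straight down; the spring takes about 1.2 N to start and 4.2 N fully down, and lifts the key when let go. It counts as pressed beyond 0.0035 and as up below 0.0015
- flask_a: conical glass flask, 72 across and 104 tall, empty, on the bench left of the instrument; origin at the centre of its underside; leave it alone
- flask_b: smaller conical glass flask, 58 across and 83 tall, on the bench right of the instrument; origin at the centre of its underside; leave it alone
- reagent: brown reagent bottle, 60 across and 120 tall, on the bench right of the instrument; origin at the centre of its underside; leave it alone
- beaker: empty glass beaker, 66 across and 80 tall, on the bench left of the instrument; origin at the centre of its underside; leave it alone
- petri: closed glass dish, 92 across and 17 tall, on the bench left of the instrument; origin at the centre of its underside; leave it alone
- cuvette_box: cuvette box, 47 x 77 x 27, lying on the rear deck of the instrument behind the keys; origin at the centre of its underside; leave it alone
- vial: small stoppered glass vial, 22 across and 40 tall, standing on the rear deck of the instrument behind the keys; origin at the centre of its underside; leave it alone

How it is judged:
By the outcome, as a careful person would: the job done as asked, in the order asked, and still so for the second after the job is handed in, while the arm keeps its last pose, push and grip.
It also fails if it takes over 51 s, if anything falls off the work surface, if the arm or the gripper's body presses on something with over 40 N, if the wrist force passes 120 N, or if a joint passes its speed limit or range.

## Working session

There is one attempt and no reset: what is moved stays moved. The work goes in short steps, Python scripts to look and compute and a tool call to move; the robot and the scene stay as the last step left them, time stands still between calls to the robot, and variables do not carry over. Pictures are saved under pics/ and viewed, at most 10 in all, crops included, and the job is handed in when it is done.

Besides the shell and the picture viewer there is one more tool, called as a command line: name --argument value ..., lists and objects as JSON in quotes. jog_arm: Moves the arm, as the interface text tells. Its arguments: {"type":"object","properties":{"plan":{"type":"array"},"claw":{"type":"number"},"force":{"type":"number"}},"required":["plan"]}

```bash
mkdir -p pics
cat > h.py <<'E'
import numpy as np, cv2
from cell import manip, camera, get_calibration
def grab(n):
    c=get_calibration(n); p,d=camera(n); return p,d,c
def Rm(c):
    a=np.array(c["attitude"],float)
    if a.shape==(3,3): return a
    from scipy.spatial.transform import Rotation as R
    return R.from_euler('xyz',a).as_matrix() if a.size==3 else R.from_quat(a).as_matrix()
def plane(c,u,v,z):
    o=np.array(c["origin"],float); r=Rm(c)@np.array([(u-c["cx"])/c["fx"],(v-c["cy"])/c["fy"],1.])
    return o+r*(z-o[2])/r[2]
def pts(d,c):
    v,u=np.indices(d.shape); P=np.stack([(u-c["cx"])/c["fx"]*d,(v-c["cy"])/c["fy"]*d,d],-1)
    return P@Rm(c).T+np.array(c["origin"])
E
python3 - <<'E'
from h import *
for n in ["scene","side"]:
    p,d,c=grab(n); print(n,c); cv2.imwrite(f"pics/{n}0.png",p[...,::-1]); np.savez(f"{n}0.npz",p=p,d=d)
print(manip.read_state())
E
```

```text
scene {'fx': 355.98457309388783, 'fy': 355.98457309388783, 'cx': 252.48990759231066, 'cy': 187.2977723326508, 'origin': array([941.27153571, 617.46550832, 793.99227622]), 'attitude': array([-2.3526906 ,  0.00798907,  2.58457721])}
side {'fx': 350.3217411796916, 'fy': 350.3217411796916, 'cx': 253.14926551760047, 'cy': 191.85187049359564, 'origin': array([ 359.19184877, -672.77049859,  788.35383435]), 'attitude': array([-2.25267757,  0.01725451, -0.34453077])}
{'clock': 0.1, 'joints': array([ 1.14544495e+00,  3.00415748e-01,  1.52149375e+00,  1.44293069e-05,
        1.32068857e+00, -6.66223889e-02]), 'qd': array([ 0.00088208, -0.00142725,  0.00011901,  0.00087214, -0.00035268,
       -0.00075405]), 'effort': array([-3.48284966e-04, -5.32633996e+01, -3.53287590e+01,  7.09152175e-02,
        2.34298676e-02, -8.88097770e-05]), 'eef_pos': array([193.01525593, 514.78221628, 204.95363075]), 'eef_rot': array([-3.14059040e+00, -8.08794159e-05,  2.78286005e+00]), 'wrist_force': array([-0.74264446, -0.6104796 ,  0.42538821]), 'moment': array([ 0.0372348 ,  0.00959038, -0.02775189]), 'finger_force': 0.0, 'finger_gap': 93.97290771412882}
```

View pics/scene0.png

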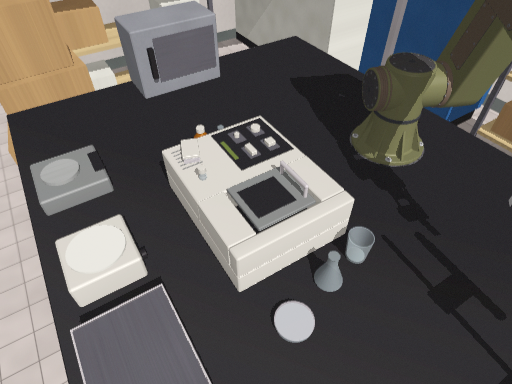

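View pics/side0.png

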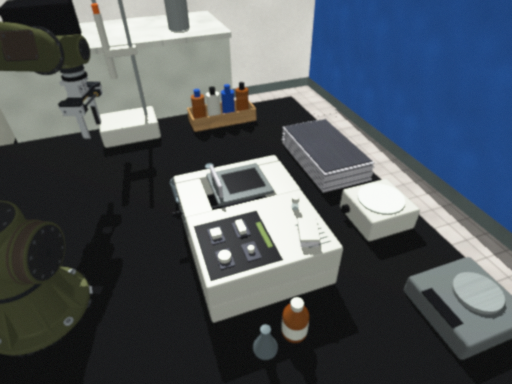

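The scene view shows the handle at about (293,180) and the keypad at (250,140). In the side view the caps are at (215,234) square, (240,227) oblong, (224,257) large round and (251,249) small.

```bash
cat > m.py <<'E'
from h import *
for n,box in [("scene",(222,118,285,162)),("side",(200,215,270,275))]:
    z=np.load(n+"0.npz"); p,d=z["p"],z["d"]; c=get_calibration(n); P=pts(d,c)
    top=((abs(P[...,2]-150)<6)&(d>0)).astype(np.uint8)
    k,l,s,_=cv2.connectedComponentsWithStats(top); i=1+np.argmax(s[1:,4]); Q=P[l==i]
    r=cv2.minAreaRect(Q[:,:2].astype(np.float32)); print(n,"top",r,np.median(Q[:,2]))
    x0,y0,x1,y1=box; g=cv2.cvtColor(p,cv2.COLOR_RGB2GRAY); m=np.zeros_like(g); m[y0:y1,x0:x1]=(g[y0:y1,x0:x1]>150)
    k,l,s,ce=cv2.connectedComponentsWithStats(m)
    for i in range(1,k):
        if 15<s[i,4]<400: print(s[i],ce[i].round(1),plane(c,*ce[i],165).round(1),np.median(P[l==i],0).round(1))
    h=(P[...,2]>184)&(P[...,2]<215)&(d>0)&(abs(P[...,0]-450)<250)&(abs(P[...,1])<280)
    k,l,s,ce=cv2.connectedComponentsWithStats(h.astype(np.uint8))
    for i in range(1,k):
        if s[i,4]>15:
            Q=P[l==i]; print("high",s[i],Q.mean(0).round(1),Q.min(0).round(1),Q.max(0).round(1),cv2.minAreaRect(Q[:,:2].astype(np.float32)))
E
python3 m.py
```

```text
scene top ((578.4373168945312, 15.662796020507812), (441.6844177246094, 340.322998046875), 89.75050354003906) 151.17684431133324
[222 118  36  13  61] [238.7 123.8] [ 500.6 -179.4  165. ] [ 490.9 -196.8  151.1]
[260 118  25  22  68] [272.8 128. ] [ 425.1 -105.5  165. ] [ 413.7 -127.1  151. ]
[251 124   9   9  70] [255.  127.8] [ 469.5 -135.   165. ] [ 469.9 -134.1  166.7]
[234 131   5   7  27] [236.3 134.3] [ 533.7 -136.9  165. ] [ 533.8 -136.5  165.5]
[265 137  11  10  72] [270.2 141.3] [468.4 -55.1 165. ] [468.2 -50.8 166.9]
[245 143  12  13  79] [251.  148.8] [532.9 -55.6 165. ] [533.3 -53.2 166.6]
[222 149  11  13  80] [225.5 157. ] [610.9 -62.7 165. ] [602.3 -75.3 151. ]
[264 153  21   9 103] [277.1 158.4] [494.8  18.1 165. ] [484.6   3.9 151.5]
high [280 161  29  31 204] [521.  126.1 200.7] [513.2  67.3 184.6] [525.6 175.9 206.6] ((519.3787841796875, 121.58744812011719), (12.32190990447998, 108.64080810546875), 0.107290118932724)
high [199 165   7   7  32] [693.5 -31.2 190.2] [686.5 -45.8 185.1] [699.3 -21.1 192.3] ((692.7017211914062, -33.255619049072266), (24.659847259521484,
[... 557 characters left out ...]
 244   8   7  42] [250.5 247.1] [ 532.6 -139.3  165. ] [ 532.3 -139.7  165.3]
[200 247   9  28 126] [202.7 264.2] [ 414.5 -149.5  165. ] [ 416.4 -138.2  149.8]
[217 249  14  12 127] [224.  254.7] [ 467.3 -139.5  165. ] [ 467.3 -140.2  165.7]
[233 264  37  11 190] [255.3 270.4] [ 519.9 -207.4  165. ] [ 525.  -196.   149.9]
high [210 165  13  27 120] [518.7 109.3 200.3] [513.5  63.5 184.7] [525.6 172.1 206.4] ((519.6158447265625, 117.83711242675781), (108.67808532714844, 11.755064010620117), 89.48332214355469)
high [292 194   7   7  32] [693.5 -35.7 189.2] [687.  -45.3 184.5] [699.5 -21.9 191.6] ((693.2107543945312, -33.8605842590332), (12.397217750549316, 22.8863525390625), 5.009430885314941)
```

jog_arm --plan '[0, 0, 0.05, 0, 0, 0, 0, 0, 0.1, 0, 0, 0, 0, 0, 0.145, 0, 0, -8, 0.302, -0.613, 0.145, 0, 0, -69.4, 0.302, -0.613, 0.145, 0, 0, -69.4, 0.302, -0.613, 0.145, 0, 0, -69.4, 0.302, -0.613, 0.145, 0, 0, -69.4, 0.302, -0.613, 0.145, 0, 0, -69.4, 0.302, -0.613, 0.145, 0, 0, -69.4, 0.302, -0.613, 0.145, 0, 0, -69.4, 0.302, -0.613, 0.145, 0, 0, -69.4, 0.302, -0.613, 0.145, 0, 0, -69.4, 0.302, -0.613, 0.145, 0, 0, -69.4, 0.302, -0.613, 0.145, 0, 0, -69.4, 0.302, -0.613, 0.145, 0, 0, -69.4, 0.302, -0.613, 0.145, 0, 0, -69.4, 0.302, -0.613, 0.145, 0, 0, -69.4, 0.302, -0.613, 0.145, 0, 0, -69.4, 0.302, -0.613, 0.145, 0, 0, -69.4]' --claw 0 --force 25

```text
clock: 2.0
eef_pos: [495.0, -98.2, 349.9]
eef_rot: [-3.14, -0.0, 1.57]
wrist_force: [0.2, 0.7, 1.2]
finger_gap: 0.6
finger_force: 0.0
```

Run:
```python
from h import *
s=manip.read_state(); print(s["clock"],s["eef_pos"],s["eef_rot"],s["finger_gap"],s["wrist_force"])
p,d,c=grab("wrist"); print(c); cv2.imwrite("pics/w1.png",p[...,::-1]); np.savez("w1.npz",p=p,d=d,o=c["origin"],a=c["attitude"])
```

```text
2.0 [495.00816297 -98.20252307 349.8714369 ] [-3.14038669e+00 -4.63630203e-04  1.57042367e+00] 0.6433026294655029 [0.15192448 0.74392752 1.17281899]
{'fx': 272.2024706102837, 'fy': 272.2024706102837, 'cx': 254.01403696635478, 'cy': 194.06529220457926, 'origin': array([495.53279934, -29.32467216, 529.16774844]), 'attitude': array([ 2.90126351e+00,  1.72290249e-03, -1.55722796e-03])}
```

View pics/w1.png

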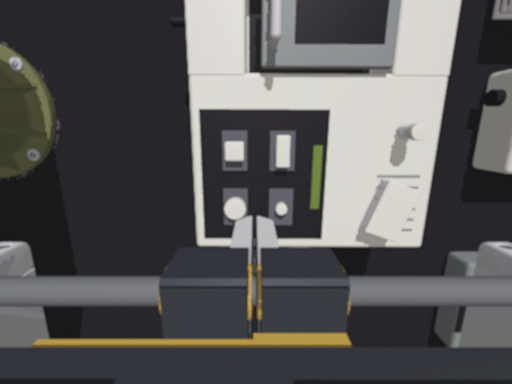

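The wrist picture confirms the layout: square at (234,151), oblong (283,151), large round (235,208), small (281,209), handle near (275,18).

Run:
```python
from h import *
z=np.load("w1.npz"); p=z["p"]; c=get_calibration("wrist"); g=cv2.cvtColor(p,cv2.COLOR_RGB2GRAY)
m=np.zeros_like(g); m[118:225,212:306]=g[118:225,212:306]>150
k,l,s,ce=cv2.connectedComponentsWithStats(m)
for i in range(1,k):
    if s[i,4]>30: print(s[i],plane(c,*ce[i],165).round(1))
```

```text
[276 135  15  33 456] [533.  -58.6 165. ]
[224 141  20  20 380] [468.1 -58.4 165. ]
[224 197  28  28 511] [ 470.8 -142.3  165. ]
[276 202  12  13 123] [ 532.7 -138.2  165. ]
[257 216  17   9 114] [ 508.8 -157.2  165. ]
```

jog_arm --plan '[0.0376, 0.0385, -0.04, 0, 0, 0, 0.0376, 0.0385, -0.085, 0, 0, 0, 0.0376, 0.0385, -0.13, 0, 0, 0, 0.0376, 0.0385, -0.165, 0, 0, 0, 0.0376, 0.0385, -0.175, 0, 0, 0, 0.0376, 0.0385, -0.183, 0, 0, 0, 0.0376, 0.0385, -0.188, 0, 0, 0, 0.0376, 0.0385, -0.19, 0, 0, 0, 0.0376, 0.0385, -0.19, 0, 0, 0, 0.0376, 0.0385, -0.19, 0, 0, 0]'

```text
clock: 3.05
eef_pos: [533.3, -59.5, 161.6]
eef_rot: [3.139, 0.0, 1.572]
wrist_force: [0.1, 3.2, 3.0]
finger_gap: 0.5
finger_force: 2.0
```

jog_arm --plan '[0, 0, -0.0015, 0, 0, 0, 0, 0, -0.0025, 0, 0, 0, 0, 0, -0.0025, 0, 0, 0]'

```text
clock: 3.35
eef_pos: [533.5, -59.5, 160.8]
eef_rot: [3.138, 0.0, 1.572]
wrist_force: [-7.7, 4.5, 23.8]
finger_gap: 0.6
finger_force: 12.3
```

jog_arm --plan '[0, 0, 0.012, 0, 0, 0, 0, 0, 0.027, 0, 0, 0, -0.033, -0.04, 0.027, 0, 0, 0, -0.0652, -0.0795, 0.027, 0, 0, 0, -0.0652, -0.0795, 0.02, 0, 0, 0, -0.0652, -0.0795, 0.012, 0, 0, 0, -0.0652, -0.0795, 0.006, 0, 0, 0, -0.0652, -0.0795, 0.003, 0, 0, 0, -0.0652, -0.0795, 0.001, 0, 0, 0, -0.0652, -0.0795, 0.001, 0, 0, 0]'

```text
clock: 4.35
eef_pos: [468.0, -138.6, 160.8]
eef_rot: [3.141, 0.001, 1.573]
wrist_force: [-11.9, -0.3, 24.0]
finger_gap: 0.5
finger_force: 12.4
```

Same stop height and force. Next is the square key, 80 mm to the left.

jog_arm --plan '[0, 0, 0.012, 0, 0, 0, 0, 0, 0.026, 0, 0, 0, 0, 0.04, 0.026, 0, 0, 0, 0.0005, 0.08, 0.026, 0, 0, 0, 0.0005, 0.08, 0.019, 0, 0, 0, 0.0005, 0.08, 0.011, 0, 0, 0, 0.0005, 0.08, 0.005, 0, 0, 0, 0.0005, 0.08, 0.002, 0, 0, 0, 0.0005, 0.08, 0, 0, 0, 0, 0.0005, 0.08, 0, 0, 0, 0]'

```text
clock: 5.35
eef_pos: [468.2, -59.4, 160.8]
eef_rot: [3.141, -0.001, 1.57]
wrist_force: [-11.7, 6.0, 25.8]
finger_gap: 0.3
finger_force: 12.8
```

jog_arm --plan '[0, 0, 0.012, 0, 0, 0, 0, 0, 0.05, 0, 0, 0, 0, 0, 0.1, 0, 0, 0, 0.012, 0.04, 0.121, 0, 0, 0, 0.025, 0.085, 0.121, 0, 0, 0, 0.038, 0.13, 0.121, 0, 0, 0, 0.0515, 0.178, 0.121, 0, 0, 0, 0.0515, 0.178, 0.121, 0, 0, 0, 0.0515, 0.178, 0.121, 0, 0, 0]'

```text
clock: 6.25
eef_pos: [519.6, 118.9, 279.3]
eef_rot: [-3.14, 0.0, 1.572]
wrist_force: [-0.5, -1.2, -0.3]
finger_gap: 0.3
finger_force: 0.0
```

jog_arm --plan '[0, 0, 0, 0, 0, 0, 0, 0, 0, 0, 0, 0, 0, 0, 0, 0, 0, 0, 0, 0, 0, 0, 0, 0, 0, 0, 0, 0, 0, 0]' --claw 0.07

```text
clock: 6.75
eef_pos: [519.5, 118.6, 280.1]
eef_rot: [3.141, -0.0, 1.571]
wrist_force: [0.3, -0.0, -0.0]
finger_gap: 37.2
finger_force: 0.0
```

Run:
```python
from h import *
s=manip.read_state(); print(s["clock"],s["eef_pos"],s["eef_rot"],s["finger_gap"],s["wrist_force"])
p,d,c=grab("wrist"); cv2.imwrite("pics/w2.png",p[...,::-1]); np.savez("w2.npz",p=p,d=d)
P=pts(d,c); h=(P[...,2]>196)&(P[...,2]<210)&(d>0)&(abs(P[...,0]-520)<30)&(abs(P[...,1]-119)<70)
Q=P[h]; print(Q.mean(0),cv2.minAreaRect(Q[:,:2].astype(np.float32)),Q.max(0))
```

```text
6.75 [519.53198569 118.62547133 280.0723734 ] [ 3.14139787e+00 -6.84653959e-05  1.57096983e+00] 37.188630551439424 [ 0.29156142 -0.04115156 -0.00900303]
[519.22631549 122.8676048  201.78409613] ((519.443603515625, 119.5704345703125), (110.93140411376953, 11.595549583435059), 89.63053131103516) [525.44488528 175.04194118 204.59152848]
```

View pics/w2.png

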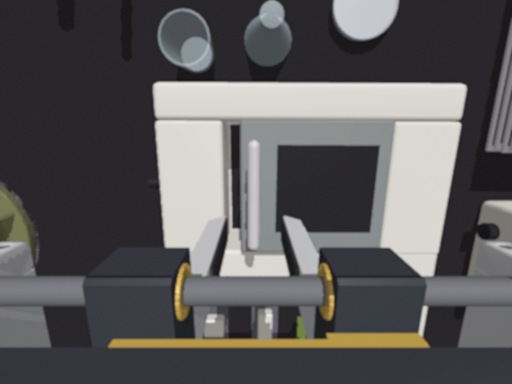

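The bar runs from (254,143) to (252,247), centred between the open fingers. I'll descend and grip.

jog_arm --plan '[0, 0.0005, -0.04, 0, 0, 0, 0, 0.0005, -0.075, 0, 0, 0, 0, 0.0005, -0.095, 0, 0, 0, 0, 0.0005, -0.101, 0, 0, 0, 0, 0.0005, -0.101, 0, 0, 0]' --claw 0.05

```text
clock: 7.3
eef_pos: [519.5, 119.5, 178.9]
eef_rot: [-3.141, 0.0, 1.572]
wrist_force: [-0.1, 0.7, -0.5]
finger_gap: 49.7
finger_force: 0.0
```

jog_arm --plan '[0, 0, 0, 0, 0, 0, 0, 0, 0, 0, 0, 0, 0, 0, 0, 0, 0, 0, 0, 0, 0, 0, 0, 0, 0, 0, 0, 0, 0, 0, 0, 0, 0, 0, 0, 0, 0, 0, 0, 0, 0, 0, 0, 0, 0, 0, 0, 0]' --claw 0 --force 25

```text
clock: 8.1
eef_pos: [518.8, 119.5, 179.1]
eef_rot: [-3.14, 0.0, 1.572]
wrist_force: [-7.5, -0.4, 5.0]
finger_gap: 11.1
finger_force: 25.0
```

jog_arm --plan '[0.0016, 0, 0.0078, 0, 3, 0, 0.0037, 0, 0.0155, 0, 6, 0, 0.0061, 0, 0.0231, 0, 9, 0, 0.009, 0, 0.0306, 0, 12, 0, 0.0122, 0, 0.0379, 0, 15, 0, 0.0158, 0, 0.045, 0, 18, 0, 0.0198, 0, 0.0519, 0, 21, 0, 0.0242, 0, 0.0586, 0, 24, 0, 0.0288, 0, 0.0651, 0, 27, 0, 0.0338, 0, 0.0713, 0, 30, 0, 0.0338, 0, 0.0713, 0, 30, 0, 0.0338, 0, 0.0713, 0, 30, 0]'

```text
clock: 9.3
eef_pos: [553.0, 119.3, 250.4]
eef_rot: [-2.616, 0.0, 1.572]
wrist_force: [-6.4, -1.7, 3.5]
finger_gap: 11.2
finger_force: 25.0
```

Run:
```python
from h import *
s=manip.read_state(); print({k:np.round(v,3) for k,v in s.items()})
```

```text
{'clock': np.float64(9.3), 'joints': array([0.119, 0.645, 1.003, 0.066, 2.015, 0.131]), 'qd': array([-0.002, -0.01 ,  0.014, -0.001, -0.015, -0.   ]), 'effort': array([ 1.6500e-01, -6.8899e+01, -3.6838e+01,  4.5900e-01, -2.9100e-01,
       -4.8000e-02]), 'eef_pos': array([552.964, 119.324, 250.439]), 'eef_rot': array([-2.616,  0.   ,  1.572]), 'wrist_force': array([-6.395, -1.747,  3.498]), 'moment': array([-0.349,  1.143,  0.131]), 'finger_force': np.float64(24.998), 'finger_gap': np.float64(11.175)}
```

jog_arm --plan '[0.0054, 0, 0.006, 0, 3, 0, 0.011, 0, 0.0116, 0, 6, 0, 0.0169, 0, 0.017, 0, 9, 0, 0.0231, 0, 0.022, 0, 12, 0, 0.0296, 0, 0.0267, 0, 15, 0, 0.0363, 0, 0.0311, 0, 18, 0, 0.0408, 0, 0.0338, 0, 20, 0, 0.0408, 0, 0.0338, 0, 20, 0, 0.0408, 0, 0.0338, 0, 20, 0, 0.0408, 0, 0.0338, 0, 20, 0]'

```text
clock: 10.3
eef_pos: [594.1, 119.2, 284.1]
eef_rot: [-2.269, -0.0, 1.571]
wrist_force: [-2.9, -4.4, 3.1]
finger_gap: 11.2
finger_force: 25.0
```

Run:
```python
from h import *
s=manip.read_state(); print({k:np.round(v,3) for k,v in s.items()})
for n in ["scene","side"]:
    p,d,c=grab(n); cv2.imwrite(f"pics/{n}1.png",p[...,::-1]); P=pts(d,c); hsv=cv2.cvtColor(p,cv2.COLOR_RGB2HSV)
    m=(d>0)&(P[...,1]>50)&(P[...,1]<62)&(P[...,2]>165)&(P[...,2]<290)&(P[...,0]>560)&(P[...,0]<668)
    Q=P[m]; print(n,len(Q))
    if len(Q)>8:
        vx,vz,_,_=cv2.fitLine(Q[:,[0,2]].astype(np.float32),cv2.DIST_HUBER,0,.01,.01).ravel(); print(np.degrees(np.arctan2(vz,-vx)))
```

```text
{'clock': np.float64(10.3), 'joints': array([0.102, 1.015, 0.436, 0.142, 2.556, 0.185]), 'qd': array([ 0.   , -0.002,  0.005, -0.   , -0.004,  0.   ]), 'effort': array([ 2.2790e+00, -8.4931e+01, -3.5540e+01,  7.7300e-01,  9.3100e-01,
       -5.8000e-02]), 'eef_pos': array([594.087, 119.173, 284.148]), 'eef_rot': array([-2.269, -0.   ,  1.571]), 'wrist_force': array([-2.904, -4.387,  3.065]), 'moment': array([-0.644,  0.464,  0.539]), 'finger_force': np.float64(24.997), 'finger_gap': np.float64(11.227)}
scene 160
-129.75134
side 53
-130.32266
```

View pics/side1.png

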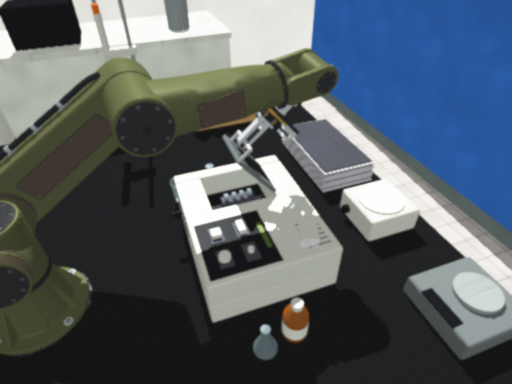

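View pics/scene1.png

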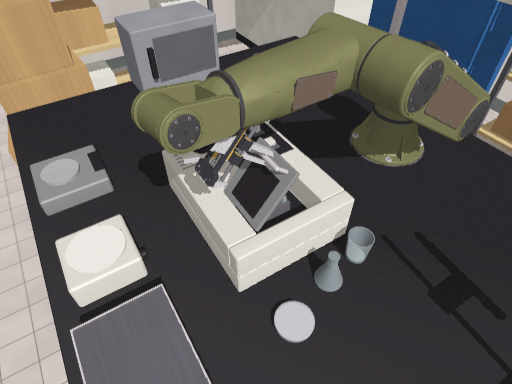

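The side view shows the lid held open at the gripper, around (250,160). Both depth fits put it at about 50°, and the glassware hasn't moved: flask (330,270), beaker (358,245) and dish (294,321) in the scene view. Steady, so I'm handing in.

```bash
python3 -c "
from cell import manip; print(manip.sign_off())"
```

```text
the job is handed in; nothing more can be done
None
```

I pressed the oblong, large round and square keys to their stops in that order, left the small round key alone, and handed in with the gripper holding the lid steady at about 50° (measured from two cameras), at about 10 s on the clock.

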